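# Shift the filament selector to line three

### The job

The gated lever of the filament selector stands in slot 2 (near left). Using closed fingertips and without gripping the lever, push it forward to the middle of its H-shaped gate, push it across to the right-hand side, then push it forward until it is fully home in slot 3, the far right one. Push gently, do not run the lever into slot 1 or slot 4 on the way, and leave the USB stick and the card reader beside the selector where they lie.

Things in the scene. Friction and masses are not known exactly. Their poses are not given: they have to be found in the camera images.
- selector: Filament line selector bolted to the worktop: grey box 120 mm deep (its x), 100 wide (its y), 74 high, on a foot plate 156 mm deep and 5 thick; four inlets on its back; aluminium top plate with an H-shaped gate that guides the lever. Origin: centre of the underside. x points forward, away from the robot (up to 0.3 rad askew), y left, z up.
- gate (a point): Middle of the H-shaped gate, on the top of its 8 mm plate. Slots: 1 far left, 2 near left, 3 far right, 4 near right, marked by one to four small raised pips beside their ends. Slots 14 mm wide, centre lines 17 mm left and right of the middle; the cross channel joining them through this point is 14 mm wide, with rounded corners. Axes as the selector's.
- knob (a point): Centre of the lever's black square-sided knob (32 x 32 mm, 34 mm along the stem, rounded edges) on a 9 mm stem, 133 mm from the pivot, which is in the middle of the selector, 10 mm above the worktop. In the selector's frame: x = 0.133 sin F, y = -0.133 sin A cos F, z = 0.010 + 0.133 cos A cos F (m; F lever_forward, A lever_across). Its axes turn with the lever.
- lever_across (a joint): Sideways lean of the lever (rad): -0.28 in the left column (slots 1, 2), +0.28 in the right one (slots 3, 4), where it stops; the knob is then 37 mm left or right of the middle. Stays where it is left (friction, about 2 N at the knob). Can change only while the lever is in the cross channel.
- lever_forward (a joint): Forward lean of the lever (rad): 0 in the cross channel, +0.33 fully home in a far slot, -0.33 fully home in a near slot, where it stops; the knob is then 43 mm forward or back of the middle. Stays where it is left (friction, about 2 N at the knob).
- usb_stick: Small loose USB stick, 16 x 48 x 8 mm, lying to the right of the selector; origin at the centre of its underside. To be left alone.
- sd_reader: Small loose card reader, 18 x 53 x 10 mm, lying to the left of the selector; origin at the centre of its underside. To be left alone.

How it is judged (in metres and radians):
On the way, in this order (a step that is already met when the one before it is completed fails the run):
1. the lever is in the cross channel, still on the left (value of joint lever_forward above -0.11 rad and value of joint lever_across below -0.12 rad), for 0.05 s.
2. the lever is across on the right, not yet in a slot (value of joint lever_across above 0.22 rad and value of joint lever_forward between -0.15 and 0.15 rad), for 0.05 s.
At the end, for the whole second after the job is handed in: The lever rests fully home in slot 3: forward lean over 0.28 rad (of 0.33), sideways lean over 0.22 rad to the right, at rest; the USB stick and the card reader within 10 mm of where they lay (value of joint lever_forward above 0.28 rad and value of joint lever_across above 0.22 rad and velocity of joint lever_forward between -0.05 and 0.05 rad/s and distance of each of usb_stick, sd_reader from where it was at the start of the episode below 0.01 m); the robot touches nothing.
It fails at once if the lever is run into slot 1 (value of joint lever_across below 0 rad and value of joint lever_forward above 0.19 rad).
It fails at once if the lever is run into slot 4 (value of joint lever_across above 0 rad and value of joint lever_forward below -0.19 rad).
It fails at once if the lever is gripped or forced (over 30 N between fingers and selector) (contact force between the fingers and selector above 30 N).
It fails at once if the USB stick or the card reader is moved or lifted (over 10 mm) (distance of any of usb_stick, sd_reader from where it was at the start of the episode above 0.01 m).
It also fails if it takes over 45 s, if anything falls off the work surface, if the arm or the gripper's body presses on something with over 40 N, if the wrist force passes 120 N, or if a joint passes its speed limit or range.

### The arm

A 6-joint arm with a two-finger parallel gripper is mounted at the origin on a cart in front of the work surface, level with it; the furniture and walls round the work are solid. World frame = base frame: x ahead of the robot, y to its left, z up, the work surface at z = 0. Lengths are in mm, angles in rad, forces in N, time in s.
With the tool pointing down it reaches from about 400 to 925 mm from the base axis. Payload 12.5 kg.
Tool frame: the origin (TCP) lies midway between the tips of the shut fingers; the grasp point (between the pads) lies 19 mm behind it; z points along the fingers, y is the line along which they close (so a half turn about z gives the same grasp; the last joint's range is limited). The gripper opens to 95 mm and grips with 3 to 60 N. Pads are 20 mm wide; open, the fingers measure 119 mm over their backs; the gripper's body (75 mm by 180 mm) begins 59 mm behind the grasp point.
Start: joints at [1.062, 0.491, 1.559, -0, 1.092, -0.106], TCP at [244.983, 575.005, 214.661] pointing down, gripper open.
Joint ranges: [-3.1, 3.1], [-0.84, 2.19], [0.05, 2.79], [-1.13, 4.28], [0.06, 2.93], [-2.69, 2.69]. Speed limits (rad/s): [2.22, 2.22, 2.79, 3.14, 3.14, 3.14].

### API

Orientations are given as [roll, pitch, yaw] about the fixed x, y, z axes, in that order (R = Rz(yaw) Ry(pitch) Rx(roll)).
In Python, from cell import readout, eyes, env gives the robot as it stands.
- The arm moves only by the tool move_arm, never from a script. Its argument "plan" is a list of rows, each a list of 3 entries, a list of its own where there are three numbers: the turn, a rotation vector about the tool's x, y, z in degrees, then the shift along the tool's x, y, z in m, then the gripper command: -1 is shut, 1 is fully open, values between are in proportion. In form: [[[ax, ay, az], [x, y, z], jaw], ...]. A call has 1 to 5 rows; each row is the pose to reach, as a shift and turn from the pose commanded when the call began, along the tool's axes at that moment; what a row does not reach only later rows make up. A row lasts 1/8 s, in which the tool goes at most 62.5 mm and 10.7 degrees, less where a joint would pass 70% of its speed; a pose out of reach is approached as far as the arm can. A call with a gripper value outside its range is refused whole. The fingers move at their own pace and stop on an object; the grip force is fixed at half the most. Time passes only in rows, so rows that repeat a pose let the fingers close. It gives the time, the measured TCP pose, the force, the opening and the grip force at its end, in the units of the state.
- readout.state(): the state, without advancing time (a new reading comes with each control period).
- eyes.read_camera(name): name is "side" or "top"; returns a dict with "img" (420x560x3 uint8, red, green, blue), "K" (3x3 intrinsics, pixels), "dist" ([k1, k2, p1, p2, k3] as OpenCV has them; the pictures are not rectified), "extrinsics" (4x4, takes a point from camera to world coordinates). Camera axes: x right, y up, looking along -z (the intrinsics and any distortion apply to the point x, -y, -z); pixel columns grow to the right and rows downward; lengths in mm; the calibration is good to about 2 mm. A picture is of the moment at which its call begins. There is no depth.
- env.job_done(): hands the job in; it is judged then, once.
Trained networks look in a picture, given as the dict that the camera call returned (one of the last four; its "shot" number tells which), for a name from the list of things; names that differ only in an ending like _2 or _b are one class to them, and where a whole thing is asked for, a point or a joint stands for the part that bears it (a point fixed in the world has none). Each returns a list of dicts, best first, with "score" (0 to 1); they miss things now and then, are a little off and sometimes report something else, mostly with a low value. They report only what shows in the picture. A call takes as long as a camera call.
- eyes.cut_out(picture, name): "mask" (420x560 bool, what is visible of it) and "uv" ([column, row] in pixels, amid what is visible of it).
The state is a dict: "t": time; "joints": joint angles; "qvel": joint speeds; "tau": joint torques, N m; "eef_pos": TCP position; "tcp_rot": TCP orientation; "ft_force": force on the tool from outside, world axes, zero at the start; "moment": the same for the moment, N m; "opening": opening from 0.0 (shut) to 1.0 (fully open); "grip_force": force on a finger pad.
Only numpy, scipy, OpenCV 4.12 (cv2) and the standard library are available. Lean on these libraries where they do the work, as an engineer would, in place of code of your own. Each camera call takes 0.05 s, during which the arm holds its last target. There are 200 camera calls.

## Working session

There is one attempt and no reset: what is moved stays moved. The work goes in short steps, Python scripts to look and compute and a tool call to move; the robot and the scene stay as the last step left them, time stands still between calls to the robot, and variables do not carry over. Pictures are saved under pics/ and viewed, at most 10 in all, crops included, and the job is handed in when it is done.

Besides the shell and the picture viewer there is one more tool, called after "Request:" by a JSON object that holds its "api" and its "payload". move_arm: Moves the arm, as the interface text tells. Its arguments: {"type":"object","properties":{"plan":{"type":"array","items":{"type":"array"}}},"required":["plan"]}

```bash
mkdir -p pics; python3 - <<'E'
from cell import readout, eyes, env
import cv2,numpy as np
s=readout.state();print({k:np.round(v,3).tolist() for k,v in s.items()})
for n in("top","side"):
    p=eyes.read_camera(n);cv2.imwrite(f"pics/{n}0.png",p["img"][:,:,::-1])
    print(n,p["K"],p["dist"],np.round(p["extrinsics"],3).tolist())
    for o in("selector","knob","gate","usb_stick","sd_reader"):
        for r in eyes.cut_out(p,o)[:2]:
            m=r["mask"];ys,xs=np.nonzero(m);print(o,round(r["score"],2),np.round(r["uv"],1),m.sum(),xs.min(),xs.max(),ys.min(),ys.max())
E
```

```text
{'t': 0.0, 'joints': [1.062, 0.492, 1.559, -0.0, 1.092, -0.106], 'qvel': [-0.0, 0.003, -0.001, 0.001, -0.001, -0.001], 'tau': [-0.001, -61.263, -25.819, 0.069, 0.048, -0.0], 'eef_pos': [244.86, 574.771, 214.061], 'tcp_rot': [-3.14, -0.0, 2.739], 'ft_force': [-0.42, -0.499, -0.4], 'moment': [0.04, 0.031, 0.002], 'grip_force': 0.0, 'opening': 0.999}
top [[476.95873936   0.         275.2659237 ]
 [  0.         476.95873936 204.29189851]
 [  0.           0.           1.        ]] [0.01144232 0.         0.         0.         0.        ] [[-0.014, 0.994, -0.106, 475.0], [-1.0, -0.013, 0.007, -199.372], [0.006, 0.106, 0.994, 950.278], [0.0, 0.0, 0.0, 1.0]]
selector 0.62 [272.8 199.9] 4011 243 301 161 238
knob 0.9 [255.7 209.7] 431 243 276 197 223
knob 0.44 [274.3 197.2] 4195 243 303 159 239
gate 0.82 [273.8 199.7] 4197 242 302 159 239
usb_stick 0.53 [315.2 198.4] 158 303 325 195 203
sd_reader 0.5 [234.  201.4] 200 221 247 196 205
side [[486.24936463   0.         283.89696776]
 [  0.         486.24936463 215.64789735]
 [  0.           0.           1.        ]] [-0.17370108  0.          0.          0.          0.        ] [[-0.966, 0.086, -0.245, 370.798], [-0.259, -0.368, 0.893, 578.317], [-0.013, 0.926, 0.377, 435.992], [0.0, 0.0, 0.0, 1.0]]
selector 0.87 [281.5 239.9] 4050 240 327 197 277
knob 0.94 [297.  210.6] 526 287 309 198 237
gate 0.65 [280.3 241.4] 3961 240 327 197 276
```

```bash
python3 - <<'E'
import cv2,numpy as np
a=cv2.imread("pics/top0.png")[140:260,205:345];b=cv2.imread("pics/side0.png")[180:300,215:355]
cv2.imwrite("pics/crop0.png",np.hstack([cv2.resize(x,(400,343),interpolation=2) for x in(a,b)]))
E
```

```text
(no output)
```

View pics/crop0.png

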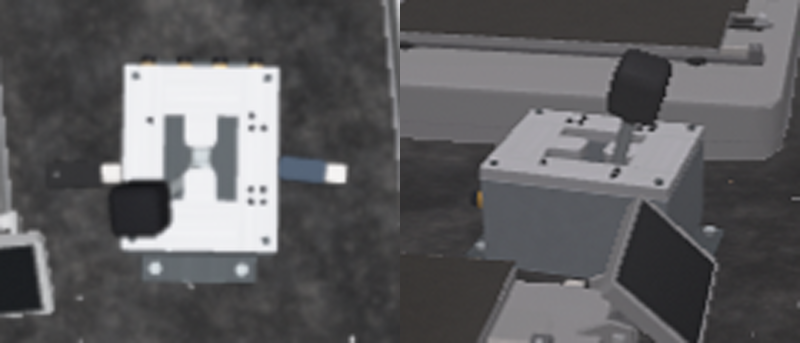

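View pics/side0.png

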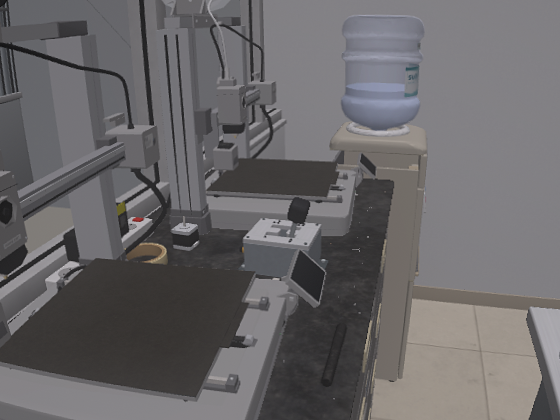

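```bash
cat > h.py <<'E'
import cv2,numpy as np
from scipy.optimize import least_squares
def proj(p,X):
    E=p["extrinsics"];c=(np.asarray(X)-E[:3,3])@E[:3,:3];c=c*[1,-1,-1]
    return cv2.projectPoints(c.reshape(-1,1,3),np.zeros(3),np.zeros(3),p["K"],np.asarray(p["dist"]))[0].reshape(-1,2)
def s2w(q,X):
    c,s=np.cos(q[2]),np.sin(q[2]);X=np.asarray(X,float)
    return X@np.array([[c,-s,0],[s,c,0],[0,0,1]]).T+[q[0],q[1],0]
def knob(F,A): return np.array([[133*np.sin(F),-133*np.sin(A)*np.cos(F),10+133*np.cos(A)*np.cos(F)]])
def lever(pics,q,obs):
    # obs: list of knob pixel per picture
    f=lambda v:np.concatenate([(proj(p,s2w(q,knob(*v)))[0]-o) for p,o in zip(pics,obs)])
    return least_squares(f,[0,0]).x
E
python3 - <<'E'
from cell import eyes,readout
from h import *
p=eyes.read_camera("top");d=eyes.read_camera("side")
cv2.imwrite("pics/top1.png",p["img"][:,:,::-1])
px=np.array([[248.05,163.45],[302.65,163.1],[301.6,227.9],[247.4,227.5]])
ds=np.array([[215+537/2.857,180+110/2.857],[215+705/2.857-140,180+126/2.857],[215+665/2.857-140,180+199/2.857],[215+482/2.857-140,180+178/2.857]])
ds[0,0]-=140
C=np.array([[60,50,74],[60,-50,74],[-60,-50,74],[-60,50,74.]])
r=least_squares(lambda q:(proj(p,s2w(q,C))-px).ravel(),[475,-190,0]);print(r.x,r.fun.round(1))
q=r.x
print(proj(d,s2w(q,C)).round(1).tolist(),ds.round(1).tolist())
for n,pp in(("top",p),("side",d)):
    print(n,eyes.cut_out(pp,"knob")[0]["uv"],proj(pp,s2w(q,knob(-.33,-.28))))
print(s2w(q,knob(-.33,-.28)),s2w(q,knob(0,-.28)),s2w(q,knob(.33,.28)))
E
```

```text
[ 5.85005107e+02 -2.05101611e+02 -2.11969616e-02] [ 0.3 -0.4 -0.7  0.5  0.3 -0.   0.1 -0.1]
[[243.9, 239.0], [261.9, 218.1], [322.2, 224.1], [309.9, 246.5]] [[263.0, 218.5], [321.8, 224.1], [307.8, 249.7], [243.7, 242.3]]
top [256.7, 212.9] [[254.71576689 215.79907225]]
side [294.9, 212.3] [[302.54660354 211.36851829]]
[[ 542.65407315 -169.42387851  130.9234855 ]] [[ 585.78414945 -168.35456648  137.8203733 ]] [[ 627.35614101 -240.77934303  130.9234855 ]]
```

View pics/top0.png

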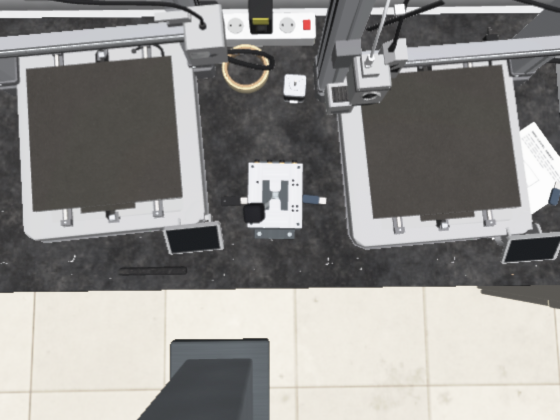

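Request:
{"api": "move_arm", "payload": {"plan": [[[0, 0, 10], [-0.055, -0.04, -0.02], -1], [[0, 0, 20], [-0.11, -0.08, -0.045], -1], [[0, 0, 30], [-0.165, -0.12, -0.045], -1], [[0, 0, 40], [-0.22, -0.16, -0.045], -1], [[0, 0, 50], [-0.275, -0.2, -0.045], -1]]}}

```text
t: 1.42
eef_pos: [402.9, 310.6, 259.9]
tcp_rot: [3.141, -0.0, 1.861]
ft_force: [1.0, 0.6, -0.1]
opening: 0.531
grip_force: 0.0
```

Request:
{"api": "move_arm", "payload": {"plan": [[[0, 0, 6], [-0.06, -0.012, 0], -1], [[0, 0, 12], [-0.12, -0.024, 0], -1], [[0, 0, 17.5], [-0.18, -0.036, 0], -1], [[0, 0, 17.5], [-0.24, -0.048, 0], -1], [[0, 0, 17.5], [-0.3, -0.06, 0], -1]]}}

```text
t: 2.05
eef_pos: [432.0, 5.9, 259.8]
tcp_rot: [3.141, -0.0, 1.561]
ft_force: [0.4, 0.6, 0.0]
opening: 0.023
grip_force: 0.0
```

```bash
python3 - <<'E'
from cell import readout
s=readout.state();print(s["eef_pos"],s["tcp_rot"],s["joints"],s["opening"])
E
```

```text
[431.98601578   5.92201753 259.7794382 ] [ 3.14063635e+00 -8.27748292e-06  1.56078145e+00] [-1.39510607e-01  1.59927220e-01  1.93908337e+00  1.52566066e-04
  1.04163484e+00 -1.29572679e-01] 0.02332374574081215
```

Request:
{"api": "move_arm", "payload": {"plan": [[[0, 0, 0], [-0.06, 0.016, 0], -1], [[0, 0, 0], [-0.12, 0.016, 0], -1], [[0, 0, 0], [-0.147, 0.016, 0], -1], [[0, 0, 0], [-0.147, 0.016, 0], -1], [[0, 0, 0], [-0.147, 0.016, 0.05], -1]]}}

```text
t: 2.68
eef_pos: [448.0, -139.5, 211.1]
tcp_rot: [3.135, 0.003, 1.56]
ft_force: [0.5, -1.0, -1.2]
opening: 0.005
grip_force: 0.0
```

```bash
python3 - <<'E'
from cell import eyes,readout
from h import *
d=eyes.read_camera("side");p=eyes.read_camera("top")
s=readout.state();print(s["eef_pos"],s["ft_force"])
q=[585,-205.1,-.0212]
o=[np.array(eyes.cut_out(d,"knob")[0]["uv"])];print(o, proj(d,s2w(q,knob(-.33,-.28))),proj(d,s2w(q,knob(-.28,-.28))))
print("tcp side",proj(d,[s["eef_pos"]]),"top",proj(p,[s["eef_pos"]]))
for z in(0,50,100,150,200): print(z,[proj(p,[[510,-60,z]]).round(0),proj(d,[[540,-90,z]]).round(0)])
cv2.imwrite("pics/a.png",np.hstack([cv2.resize(d["img"][140:340,180:380,::-1],(400,400)),cv2.resize(p["img"][140:340,170:370,::-1],(400,400))]))
E
```

```text
[ 444.83133843 -137.64508021  206.55297415] [-0.15087085  1.07971058  0.61080025]
[array([298.2, 212.5])] [[302.54924421 211.3691344 ]] [[298.84857057 210.09321903]]
tcp side [[359.88003229 178.47637982]] top [[232.84264377 275.28127698]]
0 [array([[202., 238.]]), array([[293., 302.]])]
50 [array([[198., 237.]]), array([[293., 276.]])]
100 [array([[194., 236.]]), array([[293., 248.]])]
150 [array([[189., 235.]]), array([[293., 219.]])]
200 [array([[184., 234.]]), array([[292., 188.]])]
```

View pics/a.png

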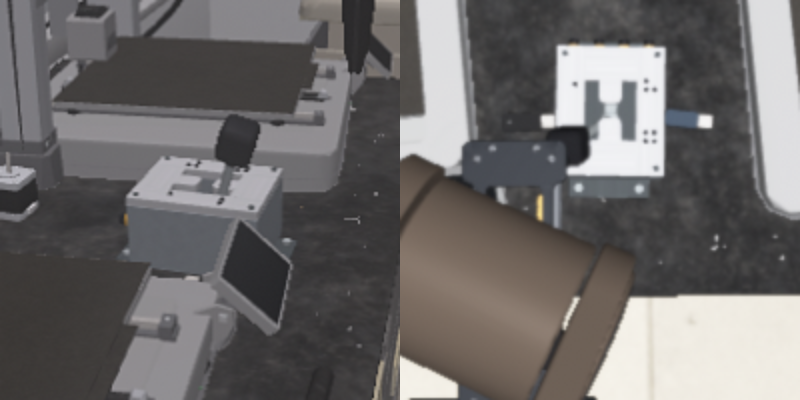

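Request:
{"api": "move_arm", "payload": {"plan": [[[0, 0, 0], [-0.031, 0.02, 0.02], -1], [[0, 0, 0], [-0.031, 0.03, 0.05], -1], [[0, 0, 0], [-0.031, 0.035, 0.082], -1], [[0, 0, 0], [-0.031, 0.035, 0.082], -1]]}}

```text
t: 3.32
eef_pos: [481.5, -169.9, 127.5]
tcp_rot: [-3.14, -0.001, 1.562]
ft_force: [0.2, 0.4, 0.5]
opening: 0.004
grip_force: 0.0
```

```bash
python3 - <<'E'
from cell import eyes,readout
from h import *
d=eyes.read_camera("side")
s=readout.state();print(s["eef_pos"],s["tcp_rot"],s["ft_force"],proj(d,[s["eef_pos"]]),proj(d,[[492,-169,125.]]))
o=eyes.cut_out(d,"knob")[0];ys,xs=np.nonzero(o["mask"]);print(o["uv"],xs.max())
cv2.imwrite("pics/b.png",cv2.resize(d["img"][120:270,240:440,::-1],(800,600)))
E
```

```text
[ 481.77354122 -170.25863187  128.5879549 ] [-3.14158331e+00 -1.46224040e-04  1.56161402e+00] [0.41550509 0.20326332 0.41468827] [[338.10722592 215.54594532]] [[331.89820903 217.27785045]]
[297.3, 213.6] 309
```

View pics/b.png

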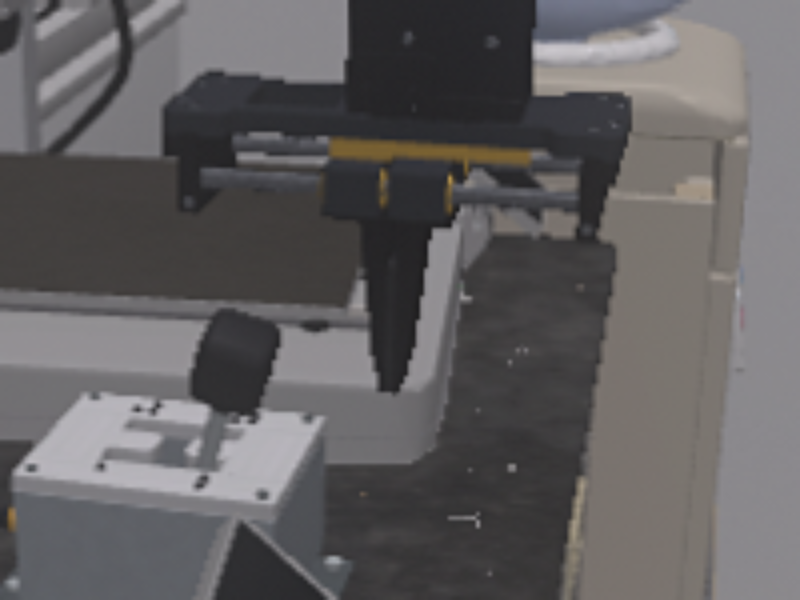

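Request:
{"api": "move_arm", "payload": {"plan": [[[0, 0, 0], [0, 0.015, 0.004], -1], [[0, 0, 0], [0, 0.025, 0.004], -1], [[0, 0, 0], [0, 0.031, 0.004], -1], [[0, 0, 0], [0, 0.037, 0.004], -1], [[0, 0, 0], [0, 0.043, 0.004], -1]]}}

```text
t: 4.05
eef_pos: [524.1, -170.9, 123.5]
tcp_rot: [-3.14, -0.0, 1.561]
ft_force: [-4.4, 0.2, 3.5]
opening: 0.005
grip_force: 2.0
```

Request:
{"api": "move_arm", "payload": {"plan": [[[0, 0, 0], [0, 0.006, 0], -1], [[0, 0, 0], [0, 0.012, 0], -1], [[0, 0, 0], [0, 0.018, 0], -1], [[0, 0, 0], [0, 0.018, 0], -1]]}}

```text
t: 4.55
eef_pos: [542.7, -171.3, 123.3]
tcp_rot: [3.141, 0.0, 1.561]
ft_force: [-1.7, 0.8, 0.8]
opening: 0.006
grip_force: 0.5
```

```bash
cat > look.py <<'E'
from cell import eyes,readout
from h import *
q=[585,-205.1,-.0212]
d=eyes.read_camera("side")
s=readout.state();print(np.round(s["eef_pos"],1),np.round(s["ft_force"],1))
o=eyes.cut_out(d,"knob")[0];ys,xs=np.nonzero(o["mask"]);print(o["uv"],xs.min(),xs.max(),ys.min(),ys.max())
print("lever F,A side fit",lever([d],q,[np.array(o["uv"])]).round(3))
import sys
if len(sys.argv)>1: cv2.imwrite(sys.argv[1],cv2.resize(d["img"][150:270,220:380,::-1],(800,600)))
E
python3 look.py
```

```text
[ 542.5 -171.3  123.3] [-1.4  0.3  0.9]
[285.5, 206.6] 275 295 194 235
lever F,A side fit [-0.101 -0.277]
```

Request:
{"api": "move_arm", "payload": {"plan": [[[0, 0, 0], [0, 0.005, 0], -1], [[0, 0, 0], [0, 0.01, 0], -1], [[0, 0, 0], [0, 0.014, 0], -1], [[0, 0, 0], [0, 0.014, 0], -1]]}}

```text
t: 5.15
eef_pos: [556.6, -171.4, 123.4]
tcp_rot: [3.141, 0.0, 1.561]
ft_force: [-0.8, -0.4, 1.1]
opening: 0.003
grip_force: 0.6
```

```bash
python3 look.py pics/c.png
```

```text
[ 556.5 -171.4  123.4] [-0.8  0.2  1. ]
[280.6, 207.9] 268 288 194 235
lever F,A side fit [-0.047 -0.317]
```

View pics/c.png

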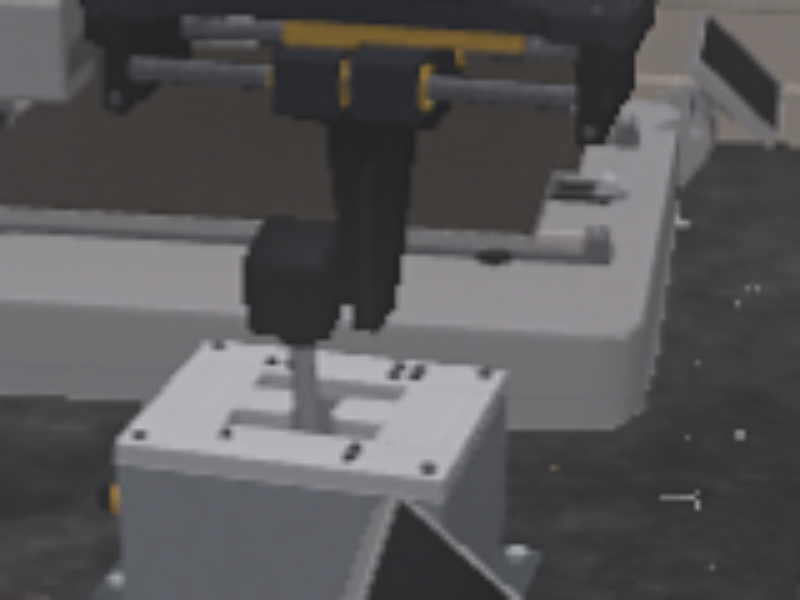

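Request:
{"api": "move_arm", "payload": {"plan": [[[0, 0, 0], [0, 0.003, 0], -1], [[0, 0, 0], [0, 0.0045, 0], -1], [[0, 0, 0], [0, 0.0045, 0], -1]]}}

```text
t: 5.62
eef_pos: [560.8, -171.4, 123.4]
tcp_rot: [3.141, -0.0, 1.561]
ft_force: [-0.8, 0.0, 1.7]
opening: 0.003
grip_force: 0.8
```

```bash
python3 look.py;  python3 -c "
from look import *
for F in(-.33,-.1,-.05,0,.05): print(F,proj(d,s2w(q,knob(F,-.28))))"
```

```text
[ 560.8 -171.4  123.4] [-1.9 -0.6  1.4]
[277.1, 205.1] 266 285 194 234
lever F,A side fit [ 0.013 -0.268]
[ 560.7 -171.4  123.4] [-1.2  0.2  2. ]
[277.0, 208.7] 266 286 193 236
lever F,A side fit [-0.006 -0.341]
-0.33 [[302.54924421 211.3691344 ]]
-0.1 [[285.32884223 206.73485419]]
-0.05 [[281.57253297 206.15618173]]
0 [[277.83906486 205.73434589]]
0.05 [[274.14054732 205.46978069]]
```

Request:
{"api": "move_arm", "payload": {"plan": [[[0, 0, 0], [0, -0.025, 0], -1], [[0, 0, 0], [0, -0.025, 0], -1], [[0, 0, 0], [0.03, -0.025, 0], -1], [[0, 0, 0], [0.048, -0.025, 0], -1], [[0, 0, 0], [0.048, -0.025, 0], -1]]}}

```text
t: 6.45
eef_pos: [536.7, -122.3, 123.5]
tcp_rot: [3.141, -0.0, 1.563]
ft_force: [0.4, -0.3, -0.9]
opening: 0.006
grip_force: 0.0
```

Request:
{"api": "move_arm", "payload": {"plan": [[[0, 0, 0], [0, 0.025, 0], -1], [[0, 0, 0], [0, 0.05, 0], -1], [[0, 0, 0], [0, 0.05, 0], -1], [[0, 0, 0], [0, 0.05, 0], -1]]}}

```text
t: 6.95
eef_pos: [585.5, -124.0, 123.1]
tcp_rot: [-3.141, -0.0, 1.561]
ft_force: [0.5, 0.2, 0.2]
opening: 0.004
grip_force: 0.0
```

```bash
python3 - <<'E'
from look import *
p=eyes.read_camera("top")
a=d["img"][150:270,220:360];b=p["img"][140:260,205:345]
cv2.imwrite("pics/d.png",np.hstack([cv2.resize(x[:,:,::-1],(400,343),interpolation=2) for x in(a,b)]))
E
```

```text
[ 585.5 -123.9  123.3] [-1.1 -0.6 -0.3]
[279.5, 210.4] 276 287 195 235
lever F,A side fit [-0.046 -0.367]
```

View pics/d.png

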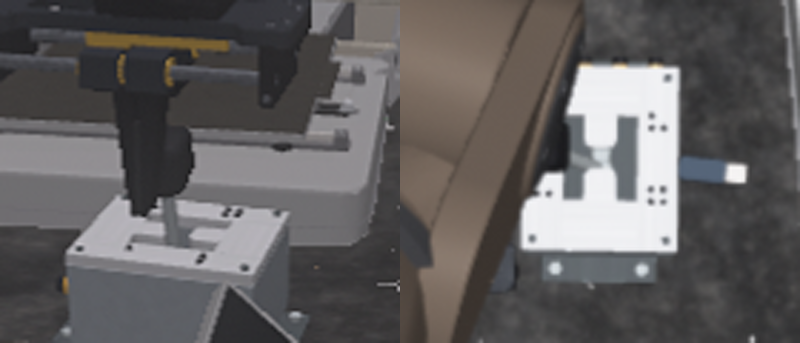

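Request:
{"api": "move_arm", "payload": {"plan": [[[0, 0, 0], [-0.006, 0, 0.006], -1], [[0, 0, 0], [-0.012, 0, 0.006], -1], [[0, 0, 0], [-0.018, 0, 0.006], -1], [[0, 0, 0], [-0.024, 0, 0.006], -1], [[0, 0, 0], [-0.03, 0, 0.006], -1]]}}

```text
t: 7.72
eef_pos: [586.0, -154.1, 117.6]
tcp_rot: [3.141, -0.0, 1.561]
ft_force: [0.2, 2.5, 2.5]
opening: 0.006
grip_force: 1.4
```

```bash
python3 look.py
```

```text
[ 586.  -154.7  117.6] [-0.5  0.8  1.4]
[284.3, 205.7] 279 290 189 236
lever F,A side fit [-0.081 -0.262]
```

Request:
{"api": "move_arm", "payload": {"plan": [[[0, 0, 0], [-0.006, 0, 0], -1], [[0, 0, 0], [-0.012, 0, 0], -1], [[0, 0, 0], [-0.018, 0, 0], -1], [[0, 0, 0], [-0.024, 0, 0], -1], [[0, 0, 0], [-0.03, 0, 0], -1]]}}

```text
t: 8.45
eef_pos: [585.6, -184.0, 117.4]
tcp_rot: [3.142, -0.0, 1.561]
ft_force: [0.0, 2.5, 2.2]
opening: 0.004
grip_force: 1.4
```

Request:
{"api": "move_arm", "payload": {"plan": [[[0, 0, 0], [-0.005, 0, 0], -1], [[0, 0, 0], [-0.01, 0, 0], -1], [[0, 0, 0], [-0.015, 0, 0], -1], [[0, 0, 0], [-0.019, 0, 0], -1], [[0, 0, 0], [-0.019, 0, 0], -1]]}}

```text
t: 9.07
eef_pos: [585.4, -203.1, 117.2]
tcp_rot: [-3.141, 0.0, 1.56]
ft_force: [0.8, -0.3, 0.3]
opening: 0.003
grip_force: 0.1
```

```bash
python3 - <<'E'
from look import *
p=eyes.read_camera("top")
for A in(.18,.22,.28):print(A,proj(p,s2w(q,knob(0,A))),proj(d,s2w(q,knob(0,A))))
for r in eyes.cut_out(p,"knob")[:1]:
    ys,xs=np.nonzero(r["mask"]);print(r["score"],r["uv"],xs.min(),xs.max(),ys.min(),ys.max())
a=d["img"][150:270,220:360];b=p["img"][140:260,205:345]
cv2.imwrite("pics/e.png",np.hstack([cv2.resize(x[:,:,::-1],(400,343),interpolation=2) for x in(a,b)]))
E
```

```text
[ 585.5 -203.   117.3] [-0.9 -0.1  0.3]
[291.5, 200.6] 283 296 183 233
lever F,A side fit [-0.137 -0.112]
0.18 [[289.02730946 190.51083959]] [[287.47589286 192.61153797]]
0.22 [[292.04675088 190.61908906]] [[288.25890666 192.23478354]]
0.28 [[296.49768951 190.81078233]] [[289.4057382 191.8919828]]
```

View pics/e.png

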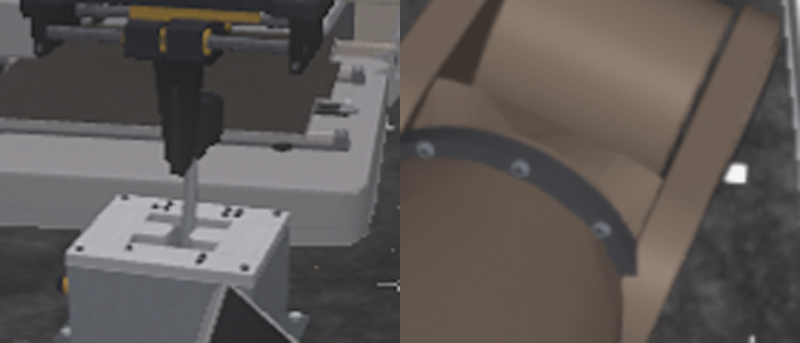

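Request:
{"api": "move_arm", "payload": {"plan": [[[0, 0, 0], [-0.003, 0, 0], -1], [[0, 0, 0], [-0.005, 0, 0], -1], [[0, 0, 0], [-0.007, 0, 0], -1], [[0, 0, 0], [-0.007, 0, 0], -1]]}}

```text
t: 9.78
eef_pos: [585.3, -209.8, 117.3]
tcp_rot: [-3.141, -0.0, 1.561]
ft_force: [0.6, 2.0, -1.8]
opening: 0.008
grip_force: 0.7
```

Request:
{"api": "move_arm", "payload": {"plan": [[[0, 0, 0], [-0.001, 0, 0], -1], [[0, 0, 0], [-0.002, 0, 0], -1], [[0, 0, 0], [-0.002, 0, 0], -1]]}}

```text
t: 10.15
eef_pos: [585.2, -211.2, 117.2]
tcp_rot: [-3.141, -0.001, 1.561]
ft_force: [0.8, 6.0, -2.8]
opening: 0.002
grip_force: 2.7
```

Request:
{"api": "move_arm", "payload": {"plan": [[[0, 0, 0], [-0.001, 0, 0], -1], [[0, 0, 0], [-0.001, 0, 0], -1]]}}

```text
t: 10.4
eef_pos: [585.1, -211.8, 117.1]
tcp_rot: [-3.141, -0.002, 1.561]
ft_force: [1.5, 6.2, -3.7]
opening: 0.004
grip_force: 3.7
```

Request:
{"api": "move_arm", "payload": {"plan": [[[0, 0, 0], [0.02, 0, 0.004], -1], [[0, 0, 0], [0.02, -0.02, 0.004], -1], [[0, 0, 0], [0.02, -0.047, 0.004], -1], [[0, 0, 0], [0.02, -0.047, 0.004], -1], [[0, 0, 0], [0.0, -0.047, 0.004], -1]]}}

```text
t: 11.02
eef_pos: [539.2, -212.1, 113.9]
tcp_rot: [3.14, 0.001, 1.563]
ft_force: [0.4, -1.6, 1.3]
opening: 0.007
grip_force: 0.0
```

Request:
{"api": "move_arm", "payload": {"plan": [[[0, 0, 0], [-0.02, 0, 0], -1], [[0, 0, 0], [-0.03, 0, 0], -1], [[0, 0, 0], [-0.03, 0, 0], -1]]}}

```text
t: 11.4
eef_pos: [538.0, -243.3, 113.1]
tcp_rot: [-3.141, -0.0, 1.559]
ft_force: [0.1, 1.2, 0.1]
opening: 0.005
grip_force: 0.0
```

```bash
python3 look.py pics/f.png
```

```text
[ 537.9 -242.6  113.2] [0.2 1.  0.2]Traceback (most recent call last):
  File "look.py", line 6, in <module>
    o=eyes.cut_out(d,"knob")[0];ys,xs=np.nonzero(o["mask"]);print(o["uv"],xs.min(),xs.max(),ys.min(),ys.max())
      ~~~~~~~~~~~~~~~~~~~~~~^^^
IndexError: list index out of range
```

```bash
python3 - <<'E'
from cell import eyes
from h import *
q=[585,-205.1,-.0212]
d=eyes.read_camera("side")
for r in eyes.cut_out(d,"knob")[:2]: print(r["score"],r["uv"])
print(proj(d,s2w(q,knob(0,.28))),proj(d,s2w(q,knob(0,.2))))
cv2.imwrite("pics/f.png",cv2.resize(d["img"][150:270,220:380,::-1],(800,600)))
E
```

```text
0.73 [287.0, 193.4]
[[289.4057382 191.8919828]] [[287.86915555 192.40821474]]
```

View pics/f.png

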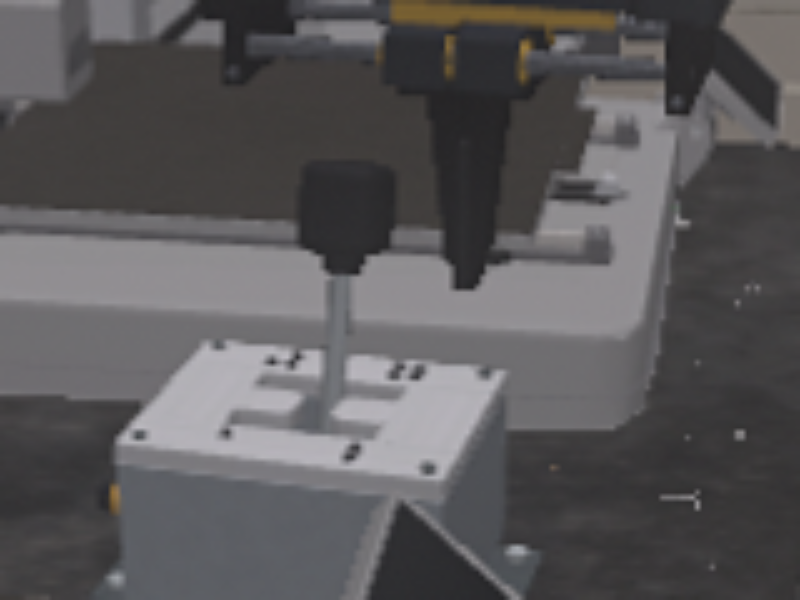

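The knob sits at about (289,191), upright and across in the right column; the fingertips are behind it at about (313,207).

Request:
{"api": "move_arm", "payload": {"plan": [[[0, 0, 0], [0, 0.01, 0], -1], [[0, 0, 0], [0, 0.016, 0], -1], [[0, 0, 0], [0, 0.022, 0], -1], [[0, 0, 0], [0, 0.028, 0], -1], [[0, 0, 0], [0, 0.034, 0], -1]]}}

```text
t: 12.22
eef_pos: [572.4, -242.6, 113.5]
tcp_rot: [-3.142, -0.0, 1.561]
ft_force: [-1.5, -0.5, 1.4]
opening: 0.002
grip_force: 1.1
```

Request:
{"api": "move_arm", "payload": {"plan": [[[0, 0, 0], [0, 0.006, 0], -1], [[0, 0, 0], [0, 0.012, 0], -1], [[0, 0, 0], [0, 0.017, 0], -1], [[0, 0, 0], [0, 0.022, 0], -1], [[0, 0, 0], [0, 0.022, 0], -1]]}}

```text
t: 12.85
eef_pos: [594.4, -242.6, 113.2]
tcp_rot: [3.142, -0.0, 1.561]
ft_force: [-1.4, -0.6, 0.6]
opening: 0.004
grip_force: 0.4
```

```bash
python3 look.py; python3 -c "
from look import *
for F in(.2,.24,.28,.33): print(F,proj(d,s2w(q,knob(F,.28))))"
```

```text
[ 594.3 -242.6  113.3] [-1.4  0.1 -1. ]
[272.5, 195.0] 259 278 182 227
lever F,A side fit [0.17  0.034]
[ 594.2 -242.7  113.5] [-1.   0.1 -0.5]
[272.8, 194.5] 259 277 182 226
lever F,A side fit [0.173 0.059]
0.2 [[275.6383302  192.16350044]]
0.24 [[272.93839767 192.55899044]]
0.28 [[270.26665756 193.06579315]]
0.33 [[266.97310645 193.8536761 ]]
```

F is about 0.25; about 8 mm to go.

Request:
{"api": "move_arm", "payload": {"plan": [[[0, 0, 0], [0, 0.003, 0], -1], [[0, 0, 0], [0, 0.006, 0], -1], [[0, 0, 0], [0, 0.006, 0], -1]]}}

```text
t: 13.42
eef_pos: [600.2, -242.8, 113.4]
tcp_rot: [3.141, -0.0, 1.561]
ft_force: [-1.4, 0.2, 0.1]
opening: 0.002
grip_force: 0.6
```

Request:
{"api": "move_arm", "payload": {"plan": [[[0, 0, 0], [0, 0.001, 0], -1], [[0, 0, 0], [0, 0.002, 0], -1], [[0, 0, 0], [0, 0.002, 0], -1]]}}

```text
t: 13.8
eef_pos: [602.1, -242.9, 113.4]
tcp_rot: [3.141, -0.0, 1.561]
ft_force: [-1.4, 0.1, -0.6]
opening: 0.006
grip_force: 0.7
```

Request:
{"api": "move_arm", "payload": {"plan": [[[0, 0, 0], [0, 0.001, 0], -1], [[0, 0, 0], [0, 0.002, 0], -1], [[0, 0, 0], [0, 0.002, 0], -1]]}}

```text
t: 14.18
eef_pos: [603.3, -242.8, 113.2]
tcp_rot: [-3.14, -0.001, 1.561]
ft_force: [-7.3, -0.6, 0.2]
opening: 0.005
grip_force: 2.9
```

Request:
{"api": "move_arm", "payload": {"plan": [[[0, 0, 0], [0, 0.001, 0], -1], [[0, 0, 0], [0, 0.0015, 0], -1], [[0, 0, 0], [0, 0.0015, 0], -1]]}}

```text
t: 14.55
eef_pos: [604.0, -242.8, 113.0]
tcp_rot: [-3.138, -0.001, 1.561]
ft_force: [-11.1, 0.0, 0.9]
opening: 0.007
grip_force: 5.0
```

```bash
python3 look.py
```

```text
[ 604.  -242.8  113. ] [-10.1   0.2   0.4]
[266.9, 194.7] 255 276 183 227
lever F,A side fit [0.274 0.104]
```

The lever is against its stop: the force rises, and the knob at u≈267 matches F = 0.33. Retreating.

Request:
{"api": "move_arm", "payload": {"plan": [[[0, 0, 0], [0, -0.02, 0], -1], [[0, 0, 0], [0, -0.05, 0], -1], [[0, 0, 0], [0, -0.08, 0], -1], [[0, 0, 0], [0, -0.08, -0.04], -1], [[0, 0, 0], [0, -0.08, -0.04], -1]]}}

```text
t: 15.28
eef_pos: [527.0, -243.0, 156.3]
tcp_rot: [3.136, 0.003, 1.56]
ft_force: [-0.4, -0.4, -0.6]
opening: 0.007
grip_force: 0.0
```

```bash
python3 - <<'E'
from look import *
p=eyes.read_camera("top")
for o in("knob","usb_stick","sd_reader"):
    for r in eyes.cut_out(p,o)[:1]: print(o,r["score"],r["uv"])
print(proj(p,s2w(q,knob(.33,.28))))
a=d["img"][150:270,220:360];b=p["img"][140:260,205:345]
cv2.imwrite("pics/g.png",np.hstack([cv2.resize(x[:,:,::-1],(400,343),interpolation=2) for x in(a,b)]))
E
```

```text
[ 526.5 -242.6  154.7] [-1.2  0.5  0.1]
[269.2, 197.1] 255 276 183 227
lever F,A side fit [ 0.192 -0.046]
sd_reader 0.46 [229.6, 202.3]
[[295.23684355 166.80994176]]
```

View pics/g.png

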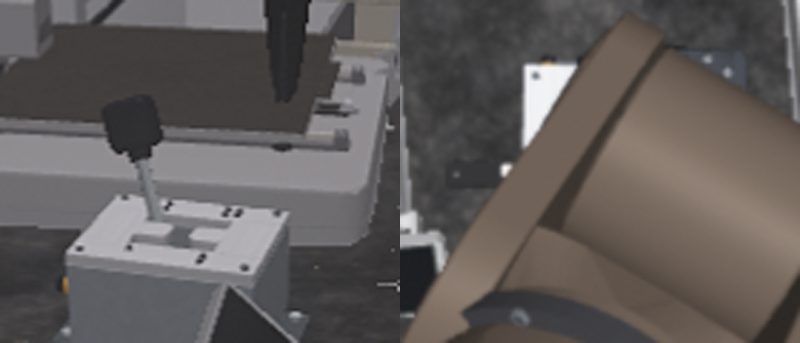

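The lever is fully home in the far right slot: the mask bounds did not change after release. The fingers are clear of it.

```bash
python3 -c "
from cell import env
print(env.job_done())"
```

```text
the job is handed in; nothing more can be done
None
```

I pushed the lever from slot 2 across to slot 3 with closed fingertips and handed the job in at about 15 s. It came up against its forward stop there and did not move when released. The highest force I read was about 11 N; the card reader had not moved, but the arm hid the USB stick in the last picture, and the hand-in reported no verdict.

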